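# Dip the gauge rod in the humidifier's tube and hold it level to be read

### The arm

A 7-joint arm with a two-finger parallel gripper is mounted at the origin on the work surface. World frame = base frame: x ahead of the robot, y to its left, z up, the work surface at z = 0. Lengths are in mm, angles in degrees, forces in N, time in s.
With the tool pointing down it reaches from about 400 to 925 mm from the base axis. Payload 5.6 kg.
Tool frame: the origin (TCP) lies at the very end of the fingers, on their centre line; the grasp point (between the pads) lies 19 mm behind it (r.grip_point_offset is the distance from the TCP to the grasp point, in mm); z points along the fingers, y is the line along which they close (so a half turn about z gives the same grasp; the last joint's range is limited). The gripper opens to 85 mm and grips with 20 to 120 N. Pads are 22 mm wide; open, the fingers measure 114 mm over their backs; the gripper's body (76 mm by 85 mm) begins 54 mm behind the grasp point. The pads swing forward as they close: fully open they stand 13 mm farther back than shut.
Start: joints at [-79.527, 26.786, -0.665, 91.828, 0.344, 61.387, -3.226], TCP at [145.567, 633.497, 231.29] pointing down, gripper open.
Joint ranges: [-144.91, 144.91], [-17.63, 115.5], [-89.93, 88.59], [15.96, 139.68], [-74.01, 254.01], [8.47, 105.57], [-167.45, 167.45]. Speed limits (degrees/s): [147.25, 147.25, 180, 180, 180, 180, 180].

### API

Orientations are given as [roll, pitch, yaw] about the fixed x, y, z axes, in that order (R = Rz(yaw) Ry(pitch) Rx(roll)).
In Python, from cell import r gives the robot as it stands.
- The arm moves only by the tool servo_tool, never from a script. Its argument "steps" is a list of rows, each an object with "twist": the turn, a rotation vector about the tool's x, y, z in degrees, a list of three; "slide": the shift along the tool's x, y, z in m, a list of three; "claw": the opening in per cent of the stroke, from 0 (shut) to 100 (fully open). In form: [{"twist": [wx, wy, wz], "slide": [tx, ty, tz], "claw": claw}, ...]. A call has 1 to 12 rows; each row is the pose to reach, as a shift and turn from the pose commanded when the call began, along the tool's axes at that moment; what a row does not reach only later rows make up. A row lasts 1/12 s, in which the tool goes at most 41.7 mm and 7.16 degrees, less where a joint would pass 70% of its speed; a pose out of reach is approached as far as the arm can. A call with a gripper value outside its range is refused whole. The fingers move at their own pace and stop on an object; the grip force is fixed at half the most. Time passes only in rows, so rows that repeat a pose let the fingers close. It gives the time, the measured TCP pose, the force, the opening and the grip force at its end, in the units of the state.
- r.read_state(): the state, without advancing time (a new reading comes with each control period).
- r.grab_frame(name): name is "scene" or "top" or "wrist"; returns the picture (384x512x3 uint8, red, green, blue); there is no depth.
- r.calibration(name): a dict with "camera_matrix" (3x3 intrinsics, pixels), "R" (3x3) and "t" (3): a world point X has camera coordinates R X + t; the wrist camera has in their place "T_tool_cam" (4x4, takes a point from camera to tool coordinates, whose origin is the TCP and whose axes are the flange's). Camera axes: x right, y down, z forward; pixel columns grow to the right and rows downward; lengths in mm; the calibration is good to about 2 mm. A picture is of the moment at which its call begins: read the wrist's pose just before it. calibration takes no time and is no camera call.
- r.close_job(): hands the job in; it is judged then, once.
The state is a dict: "time_s": time; "joint_positions": joint angles; "qvel": joint speeds; "joint_torque": joint torques, N m; "ee_pos": TCP position; "orientation": TCP orientation; "wrist_force": force on the tool from outside, world axes, zero at the start; "torque": the same for the moment, N m; "gripper_width": finger opening in mm; "grasp_force": force on a finger pad.
Only numpy, scipy, OpenCV 4.12 (cv2) and the standard library are available. Lean on these libraries where they do the work, as an engineer would, in place of code of your own. Each camera call takes 0.05 s, during which the arm holds its last target. There are 200 camera calls.

### The job

Take the gauge rod by its square handle out of the sloping wooden rest and, keeping hold of it, lower it gently, tip first, into the upright chrome tube on the humidifier until its collar sits on the tube's rim. Then draw it right out and hold it level and still, with the whole rod at least 20 cm above the dresser top, so that the marks by the tip can be read. Finish still holding it there, touching nothing else with it, and leave the things in the tray where they are.

Things in the scene. Friction and masses are not known exactly. Their poses are not given: they have to be found in the camera images.
- gauge_rod: metal dip gauge, 175 mm long, about 110 g. Origin on the axis at the collar's lower face; z along the axis from tip to handle. z -85 to 0: round rod, 10 mm diameter, last 7 mm tapered. z 0 to 8: round collar, 28 mm. z 8 to 90: square handle 18 x 18 mm, faces square to x and y. Centre of mass near z = 28. Starts in the rest leaning 45 degrees, handle high, tip low, y level
- rod_tip (a point): centre of the rod's 5 mm flat tip (z = -85 mm of gauge_rod); four dark reading rings lie 15 to 45 mm from it
- rod_collar (a point): centre of the collar's lower face, the face that stops on the tube's rim (same point as the origin of gauge_rod)
- rod_handle (a point): a good grip point on the handle's axis, z = 45 mm of gauge_rod, midway between the rest's two notched plates; the fingers fit either side of it along the rod's y axis, coming straight down
- rest: fixed dark wooden stand; origin on the dresser top below the rod's collar, handle leaning to its +x. Two U-notched plates, 10 x 40 mm, square to the rod and open on top, carry it: one just below the collar, one under the handle 79 to 89 mm from the origin of gauge_rod. The plank joining them is 44 mm wide, its face 36 mm below the rod's axis. Lift the rod straight up to free it
- humidifier: fixed bedroom humidifier; origin on the dresser top on the guide tube's axis, z up. Chrome tube upright, 26 mm outside, 14 mm inside, open rim at height 115 mm, free inside down to 10 mm. Beside it, from x = -33 to -143 mm of this body, stands the white tank, 130 mm wide (y), 88 mm high, with a nozzle up to 100 mm
- tube_rim (a point): centre of the guide tube's mouth, at rim height
- tray: fixed grey tray 170 x 130 mm, 18 mm high, origin under its centre; it holds the three small things
- blue_bottle: blue glass bottle in the tray, 38 mm in diameter, 110 mm high, origin under its centre; leave alone
- egg_dish: small white ceramic dish in the tray, 60 mm across, 32 mm high, origin under its centre; leave alone
- hair_slide: metal hair slide lying in the tray, 62 x 14 x 8 mm, origin under its centre; leave alone
Things that resemble listed ones, but are neither listed nor needed, are in the scene too. There is more than one size of the gauge_rod; the job needs the largest.

How it is judged:
By the outcome, as a careful person would: the job done as asked, in the order asked, and still so for the second after the job is handed in, while the arm keeps its last pose, push and grip.
It also fails if it takes over 54 s, if anything falls off the work surface, if the arm or the gripper's body presses on something with over 40 N, if the wrist force passes 120 N, or if a joint passes its speed limit or range.

## Working session

There is one attempt and no reset: what is moved stays moved. The work goes in short steps, Python scripts to look and compute and a tool call to move; the robot and the scene stay as the last step left them, time stands still between calls to the robot, and variables do not carry over. Pictures are saved under pics/ and viewed, at most 10 in all, crops included, and the job is handed in when it is done.

Besides the shell and the picture viewer there is one more tool, called after "Request:" as name([rows], argument=value, ...), one row to a line, values as JSON. servo_tool: Moves the arm, as the interface text tells. Its arguments: {"type":"object","properties":{"steps":{"type":"array","items":{"type":"object","properties":{"twist":{"type":"array","items":{"type":"number"}},"slide":{"type":"array","items":{"type":"number"}},"claw":{"type":"number"}}}}},"required":["steps"]}

```bash
mkdir -p pics; ls; python3 - <<'E'
from cell import r
import cv2,json,numpy as np
np.set_printoptions(precision=4,suppress=True)
s=r.read_state();print(s['time_s'],s['ee_pos'],s['orientation'],s['gripper_width'],r.grip_point_offset)
for n in("scene","top"):
    f=r.grab_frame(n);cv2.imwrite(f"pics/{n}0.png",f[:,:,::-1])
    print(n,r.calibration(n))
print(r.calibration("wrist"))
a=cv2.imread("pics/scene0.png");b=cv2.imread("pics/top0.png")
cv2.imwrite("pics/both0.png",cv2.resize(np.vstack([a,b]),(800,1200))[:1200]) 
E
```

```text
pics
0.0 [145.4444 632.9284 230.3134] [-179.8953    0.0056  167.0595] 85.14576739660113 18.700000000000003
scene {'camera_matrix': array([[402.4649,   0.    , 258.4354],
       [  0.    , 402.4649, 193.9625],
       [  0.    ,   0.    ,   1.    ]]), 'R': array([[-0.6905,  0.7234, -0.0001],
       [ 0.5174,  0.4938, -0.6989],
       [-0.5055, -0.4826, -0.7152]]), 't': array([ 372.4922, -227.9979, 1514.1719])}
top {'camera_matrix': array([[487.9871,   0.    , 257.8412],
       [  0.    , 487.9871, 192.728 ],
       [  0.    ,   0.    ,   1.    ]]), 'R': array([[ 0.0254, -0.9996, -0.0147],
       [-0.9942, -0.0238, -0.1048],
       [ 0.1044,  0.0173, -0.9944]]), 't': array([   3.6305,  572.4715, 1265.1143])}
{'camera_matrix': array([[334.3878,   0.    , 254.23  ],
       [  0.    , 334.3878, 194.3139],
       [  0.    ,   0.    ,   1.    ]]), 'T_tool_cam': array([[  -0.0008,   -0.9616,   -0.2746,   70.2488],
       [   1.    ,   -0.0011,    0.0009,   -0.1333],
       [  -0.0011,   -0.2746,    0.9616, -142.4624],
       [   0.    ,    0.    ,    0.    ,    1.    ]])}
```

```bash
python3 - <<'E'
import cv2
for n in("scene","top"):
    cv2.imwrite(f"pics/{n}0b.png",cv2.resize(cv2.imread(f"pics/{n}0.png"),(800,600),interpolation=cv2.INTER_CUBIC))
E
```

```text
(no output)
```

View pics/scene0b.png

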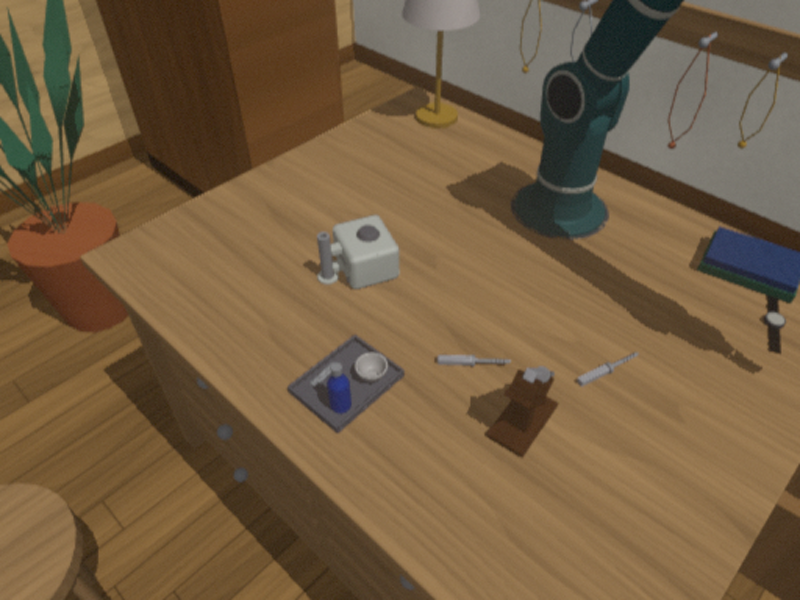

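View pics/top0b.png

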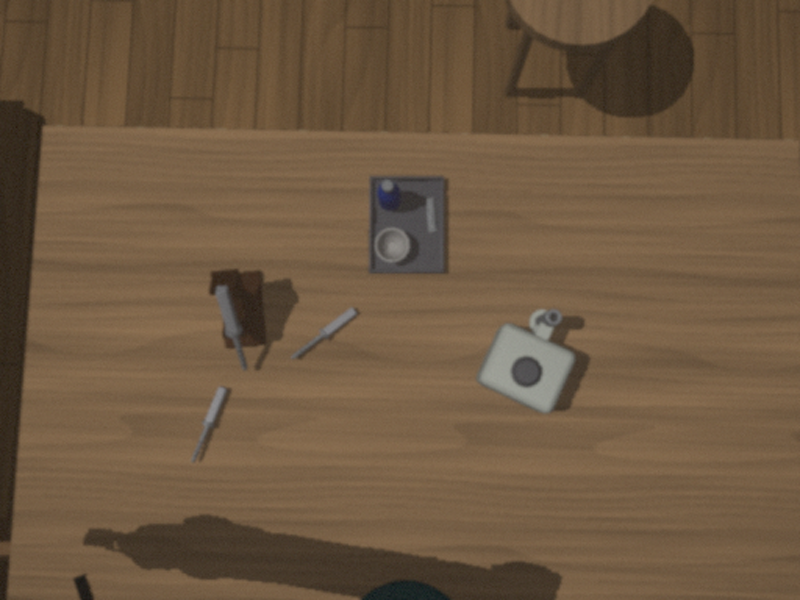

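The scene shows a rod in the dark rest (top view upscaled ≈(230,315)) and two rods lying on the dresser (≈(325,333) and (210,424)). The tube rim is at ≈(552,318) and the tray at (408,225). The rod in the rest fits the description: it leans and is the largest. I'll confirm this in one enlarged crop.

```bash
python3 - <<'E'
import cv2,numpy as np
t=cv2.imread("pics/top0.png");s=cv2.imread("pics/scene0.png")
A=cv2.resize(t[160:310,110:243],None,fx=3,fy=3,interpolation=cv2.INTER_CUBIC)   # 399x450
B=cv2.resize(t[185:235,320:370],None,fx=4,fy=4,interpolation=cv2.INTER_CUBIC) #200x200
C=cv2.resize(s[215:295,270:410],None,fx=2.8,fy=2.8,interpolation=cv2.INTER_CUBIC) #392x224
D=cv2.resize(s[140:190,195:245],None,fx=4,fy=4,interpolation=cv2.INTER_CUBIC)
o=np.zeros((450,800,3),np.uint8);o[:450,:399]=A;o[:224,404:796]=C[:224,:392];o[240:440,404:604]=B;o[240:440,600:800]=D
cv2.imwrite("pics/crop1.png",o)
E
```

```text
(no output)
```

View pics/crop1.png

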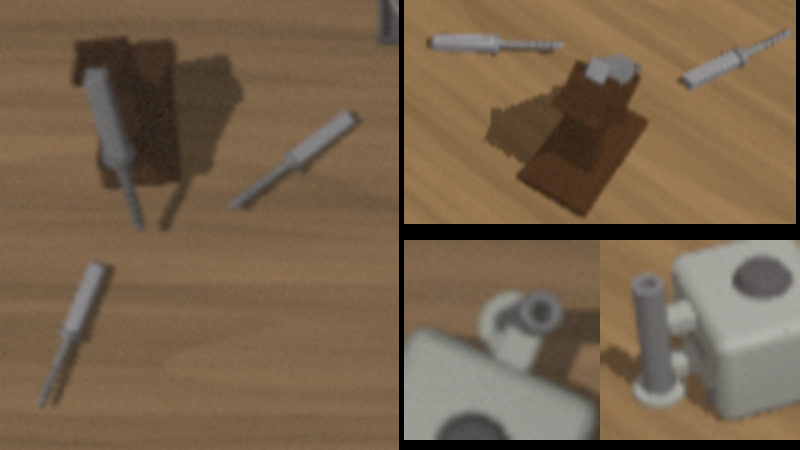

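The rod in the rest (crop (95,72) to (140,227)) is longer than the other two and leans in its notches, so it is the one. Scene crop: handle end (597,70), collar (623,68). Rim: (540,311) top and (649,281) scene.

```bash
cat > h.py <<'E'
import numpy as np
from cell import r
from scipy.optimize import least_squares
from scipy.spatial.transform import Rotation as Ro
np.set_printoptions(precision=2,suppress=True)
def proj(n,X):
    c=r.calibration(n);p=c['camera_matrix']@(c['R']@np.asarray(X,float)+c['t']);return p[:2]/p[2]
def toolT():
    s=r.read_state();return np.array(s['ee_pos']),Ro.from_euler('xyz',s['orientation'],degrees=True).as_matrix(),s
def projw(X,p,R):
    c=r.calibration('wrist');T=np.array(c['T_tool_cam']);x=R.T@(np.asarray(X,float)-p)
    q=c['camera_matrix']@(T[:3,:3].T@(x-T[:3,3]));return q[:2]/q[2]
def ax(yaw,el=45): # rod z axis
    e=np.radians(el);return np.array([np.cos(e)*np.cos(yaw),np.cos(e)*np.sin(yaw),np.sin(e)])
E
python3 - <<'E'
from h import *
ob=[('top',90,141.7,184),('scene',90,338.9,240),('top',4,150,213.3),('scene',4,348.2,239.3),('top',-85,156.7,235.7)]
def f(q): return np.concatenate([proj(n,q[:3]+z*ax(q[3]))-[u,v] for n,z,u,v in ob])
s=least_squares(f,[650,250,80,0.]);print('rod',s.x,np.degrees(s.x[3]),s.fun)
o=s.x[:3];a=ax(s.x[3])
for z in(-85,0,45,90):print(z,o+z*a)
g=lambda X:np.concatenate([proj('top',X)-[354,202.75],proj('scene',X)-[207.25,150.25]])
s=least_squares(g,[650,-250,115]);print('rim',s.x,s.fun)
s=least_squares(lambda q:g([q[0],q[1],115]),[650,-250]);print('rim@115',s.x,s.fun)
# rim to tank nozzle in top: (526,371)/1.5625, height 100
s=least_squares(lambda q:proj('top',[q[0],q[1],100])-np.array([526,371])/1.5625,[550,-200]);print('nozzle',s.x)
p,R,st=toolT();print(R)
E
```

```text
rod [508.11 290.75  84.76   0.13] 7.228076470143373 [-0.51  1.25 -0.32 -0.07 -0.95 -1.46 -1.73  0.11 -0.2   1.31]
-85 [448.48 283.19  24.65]
0 [508.11 290.75  84.76]
45 [539.67 294.76 116.58]
90 [571.24 298.76 148.4 ]
rim [ 543.27 -220.52  116.62] [-0.29  0.27 -0.5  -0.06]
rim@115 [ 543.11 -221.04] [-0.2   0.4  -0.52  0.24]
nozzle [ 458.06 -181.72]
[[-0.97  0.22 -0.  ]
 [ 0.22  0.97 -0.  ]
 [-0.   -0.   -1.  ]]
```

Request:
servo_tool([
  {"twist": [0, 0, -2], "slide": [-0.02, -0.0105, 0], "claw": 100},
  {"twist": [0, 0, -4], "slide": [-0.055, -0.029, 0], "claw": 100},
  {"twist": [0, 0, -6], "slide": [-0.091, -0.048, 0], "claw": 100},
  {"twist": [0, 0, -8], "slide": [-0.127, -0.067, 0], "claw": 100},
  {"twist": [0, 0, -10], "slide": [-0.163, -0.086, 0], "claw": 100},
  {"twist": [0, 0, -12], "slide": [-0.199, -0.105, 0], "claw": 100},
  {"twist": [0, 0, -14], "slide": [-0.235, -0.124, 0], "claw": 100},
  {"twist": [0, 0, -16], "slide": [-0.271, -0.143, 0], "claw": 100},
  {"twist": [0, 0, -18], "slide": [-0.307, -0.162, 0], "claw": 100},
  {"twist": [0, 0, -20], "slide": [-0.343, -0.181, 0], "claw": 100},
  {"twist": [0, 0, -20], "slide": [-0.379, -0.2, 0], "claw": 100},
  {"twist": [0, 0, -20], "slide": [-0.415, -0.218, 0], "claw": 100},
])

```text
time_s: 1.1
ee_pos: [502.3, 326.2, 231.1]
orientation: [-180.0, -0.0, -172.9]
wrist_force: [0.9, 0.7, -0.3]
gripper_width: 85.5
grasp_force: 0.0
```

Request:
servo_tool([
  {"twist": [0, 0, 0], "slide": [-0.016, -0.018, 0], "claw": 100},
  {"twist": [0, 0, 0], "slide": [-0.032, -0.036, 0], "claw": 100},
  {"twist": [0, 0, 0], "slide": [-0.032, -0.036, 0], "claw": 100},
  {"twist": [0, 0, 0], "slide": [-0.032, -0.036, 0], "claw": 100},
])

```text
time_s: 1.43
ee_pos: [538.1, 294.6, 230.7]
orientation: [-180.0, -0.0, -173.1]
wrist_force: [-0.0, 0.3, 0.5]
gripper_width: 85.3
grasp_force: 0.0
```

```bash
python3 - <<'E'
from h import *
import cv2
p,R,s=toolT();f=r.grab_frame('wrist');np.savez('w1.npz',p=p,R=R)
print(p,s['orientation'],s['joint_positions'])
o=np.array([508.1,290.75,84.8]);a=ax(.126)
for z in(-85,0,45,90):print(z,projw(o+z*a,p,R)*1.5625)
cv2.imwrite('pics/w1.png',cv2.resize(f[:,:,::-1],(800,600),interpolation=cv2.INTER_CUBIC))
E
```

```text
[538.14 294.64 230.68] [-179.96   -0.05 -173.14] [-36.03  23.21   5.48  97.54  -2.48  59.43  67.14]
-85 [395.71 121.28]
0 [396.29 229.77]
45 [396.67 300.83]
90 [397.12 384.6 ]
```

View pics/w1.png

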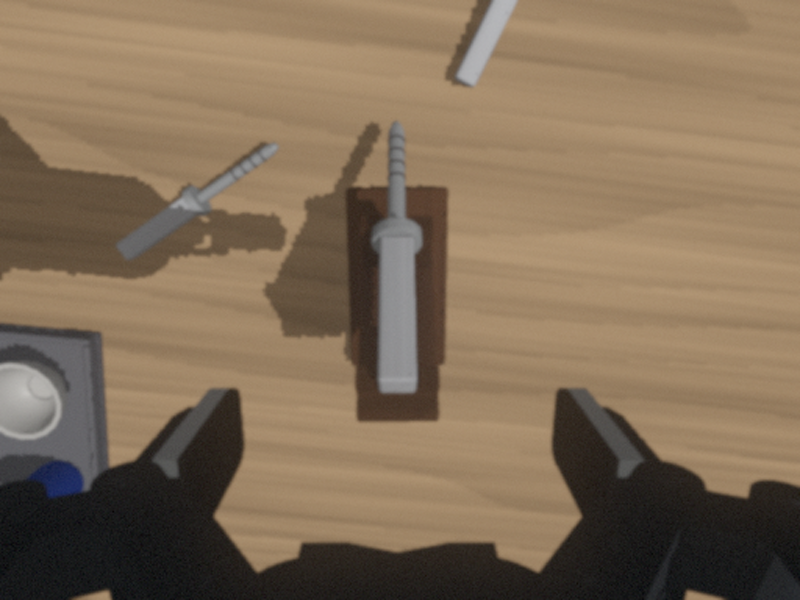

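The wrist view shows the rod in the rest, tip (396,122), collar (397,237) and handle end (397,384). It fits my prediction within 2 px and is centred between the fingers (398). The tray and the other rods are clear. Descending.

Request:
servo_tool([
  {"twist": [0, 0, 0], "slide": [-0.001, 0, 0.02], "claw": 100},
  {"twist": [0, 0, 0], "slide": [-0.001, 0, 0.045], "claw": 100},
  {"twist": [0, 0, 0], "slide": [-0.001, 0, 0.07], "claw": 100},
  {"twist": [0, 0, 0], "slide": [-0.001, 0, 0.09], "claw": 100},
  {"twist": [0, 0, 0], "slide": [-0.001, 0, 0.105], "claw": 100},
  {"twist": [0, 0, 0], "slide": [-0.001, 0, 0.118], "claw": 100},
  {"twist": [0, 0, 0], "slide": [-0.001, 0, 0.127], "claw": 100},
  {"twist": [0, 0, 0], "slide": [-0.001, 0, 0.133], "claw": 100},
  {"twist": [0, 0, 0], "slide": [-0.001, 0, 0.133], "claw": 100},
])

```text
time_s: 2.23
ee_pos: [537.6, 296.7, 97.3]
orientation: [-180.0, -0.1, -172.9]
wrist_force: [-1.8, -0.1, 0.6]
gripper_width: 85.4
grasp_force: 0.0
```

Request:
servo_tool([
  {"slide": [0, 0, 0], "twist": [0, 0, 0], "claw": 0},
  {"slide": [0, 0, 0], "twist": [0, 0, 0], "claw": 0},
  {"slide": [0, 0, 0], "twist": [0, 0, 0], "claw": 0},
  {"slide": [0, 0, 0], "twist": [0, 0, 0], "claw": 0},
  {"slide": [0, 0, 0], "twist": [0, 0, 0], "claw": 0},
  {"slide": [0, 0, 0], "twist": [0, 0, 0], "claw": 0},
  {"slide": [0, 0, 0], "twist": [0, 0, 0], "claw": 0},
  {"slide": [0, 0, 0], "twist": [0, 0, 0], "claw": 0},
  {"slide": [0, 0, 0], "twist": [0, 0, 0], "claw": 0},
  {"slide": [0, 0, 0], "twist": [0, 0, 0], "claw": 0},
  {"slide": [0, 0, 0], "twist": [0, 0, 0], "claw": 0},
  {"slide": [0, 0, 0], "twist": [0, 0, 0], "claw": 0},
])

```text
time_s: 3.23
ee_pos: [538.7, 295.8, 98.9]
orientation: [-180.0, 0.0, -173.0]
wrist_force: [-1.5, -2.7, 5.0]
gripper_width: 17.4
grasp_force: 59.0
```

Request:
servo_tool([
  {"twist": [0, 0, 0], "slide": [0, 0, -0.005], "claw": 0},
  {"twist": [0, 0, 0], "slide": [0, 0, -0.015], "claw": 0},
  {"twist": [0, 0, 0], "slide": [0, 0, -0.03], "claw": 0},
  {"twist": [0, 0, 0], "slide": [0, 0, -0.05], "claw": 0},
  {"twist": [0, 0, 0], "slide": [0, 0, -0.075], "claw": 0},
  {"twist": [0, 0, 0], "slide": [0, 0, -0.1], "claw": 0},
  {"twist": [0, 0, 0], "slide": [0, 0, -0.125], "claw": 0},
  {"twist": [0, 0, 0], "slide": [0, 0, -0.15], "claw": 0},
  {"twist": [0, 0, 0], "slide": [0, 0, -0.175], "claw": 0},
  {"twist": [0, 0, 0], "slide": [0, 0, -0.195], "claw": 0},
  {"twist": [0, 0, 0], "slide": [0, 0, -0.21], "claw": 0},
  {"twist": [0, 0, 0], "slide": [0, 0, -0.22], "claw": 0},
])

```text
time_s: 4.23
ee_pos: [538.7, 297.1, 321.1]
orientation: [179.9, 0.2, -172.9]
wrist_force: [-0.2, 0.0, -1.3]
gripper_width: 17.0
grasp_force: 58.6
```

```bash
cat > k.py <<'E'
from h import *
E=lambda a,x:Ro.from_euler(a,x,degrees=True).as_matrix()
def fk(q,m):
    h,L1,L2,L3,a,d=m
    A=E('z',-q[0])@E('y',q[1])@E('z',-q[2]);B=A@E('y',q[3])@E('z',-q[4]);C=B@E('y',q[5])@E('z',-q[6])
    return np.array([0,0,h])+A@[a,d,L1]+B@[-a,0,L2]+C@[0,0,L3],C
E
python3 - <<'E'
from k import *
p,R,s=toolT()
D=[([-79.527,26.786,-.665,91.828,.344,61.387,-3.226],[145.567,633.497,231.29],[180,0,167.06]),
([-36.03,23.21,5.48,97.54,-2.48,59.43,67.14],[538.14,294.64,230.68],[-180,0,-173.1]),
(list(s['joint_positions']),list(p),list(s['orientation']))]
print(D[2])
for q,_,o in D: print((fk(q,[0]*6)[1].T@E('xyz',o)))
sol=least_squares(lambda m:np.concatenate([fk(q,m)[0]-x for q,x,_ in D]),[350,400,400,250,0,0])
print(sol.x,sol.fun)
sol=least_squares(lambda m:np.concatenate([fk(q,[*m,0,0])[0]-x for q,x,_ in D]),[350,400,400,250])
print(sol.x,sol.fun)
E
```

```text
([np.float64(-36.50773418526012), np.float64(18.912701373775985), np.float64(5.869443399777546), np.float64(91.54806932485872), np.float64(-2.062997276810078), np.float64(69.4374133583327), np.float64(66.85244018478267)], [np.float64(538.6831731616174), np.float64(297.12456130254276), np.float64(321.1046900715677)], [np.float64(179.88731091722303), np.float64(0.17548309350459604), np.float64(-172.91257860388092)])
[[ 0. -1.  0.]
 [ 1.  0.  0.]
 [-0.  0.  1.]]
[[ 0. -1. -0.]
 [ 1.  0. -0.]
 [ 0. -0.  1.]]
[[ 0. -1.  0.]
 [ 1.  0. -0.]
 [ 0.  0.  1.]]
[376.88 494.61 470.   367.03  10.19 -32.74] [-0.79  0.54 -0.79 -0.06 -0.63  0.28  0.08 -0.34  0.51]
[-7884.47   201.33   621.35 -8237.2 ] [-37.37  -6.71   3.62  -3.65  24.27  -9.5   -6.03  15.96   5.88]
```

```bash
cat >> k.py <<'E'
M=[376.88,494.61,470.,367.03,10.19,-32.74]
LO=np.array([-144.91,-17.63,-89.93,15.96,-74.01,8.47,-167.45]);HI=np.array([144.91,115.5,88.59,139.68,254.01,105.57,167.45])
def ik(q0,p,R):
    def f(q):
        x,C=fk(q,M);return np.concatenate([(x-p)/3,Ro.from_matrix((C@E('z',90)).T@R).as_rotvec(degrees=True),(q-q0)*.02])
    return least_squares(f,np.clip(q0,LO+.01,HI-.01),bounds=(LO,HI)).x
def Rtube(phi): # rod vertical; tool z azimuth phi, 45 down
    c,s=np.cos(np.radians(phi)),np.sin(np.radians(phi))
    z=np.array([c,s,-1])/2**.5; y=np.array([-s,c,0]);return np.column_stack([np.cross(y,z),y,z])
def path(q,p0,R0,p1,R1,n=8):
    w=Ro.from_matrix(R0.T@R1).as_rotvec();m=[]
    for t in np.linspace(0,1,n+1)[1:]:
        P=p0+t*(p1-p0);RR=R0@Ro.from_rotvec(w*t).as_matrix();q=ik(q,P,RR)
        x,C=fk(q,M);m.append((np.linalg.norm(x-P),np.min(np.minimum(q-LO,HI-q))))
    return q,max(a for a,b in m),min(b for a,b in m)
E
python3 - <<'E'
from k import *
p,R,s=toolT();q=np.array(s['joint_positions'])
rim=np.array([543,-221,115])
for phi in range(-110,91,20):
    R1=Rtube(phi);z=R1[:,2];g=rim+[0,0,44]
    pa=g+[0,0,130]+18.7*z;pb=g+18.7*z
    q1,e1,m1=path(q,p,R,pa,R1);q2,e2,m2=path(q1,pa,R1,pb,R1,4)
    out=[]
    for sg in(1,-1):
        R3=R1@E('z',sg*90);R4=R1@E('z',sg*180)
        q3,e3,m3=path(q1,pa,R1,pa+[0,0,100],R3);q4,e4,m4=path(q3,pa+[0,0,100],R3,pa+[0,0,100],R4)
        out+=[sg,round(max(e3,e4),1),round(min(m3,m4),1)]
    print(phi,np.round([e1,m1,e2,m2],1),out,np.round(q2))
E
```

```text
-110 [ 0.  31.4  0.  38.4] [1, np.float64(0.0), np.float64(0.0), -1, np.float64(0.0), np.float64(18.8)] [-29.  45.  35. 101.  21.  58. -33.]
-90 [ 0.  26.3  0.  26.1] [1, np.float64(0.0), np.float64(0.0), -1, np.float64(0.0), np.float64(9.5)] [-32.  38.  34. 114.  38.  44. -34.]
-70 [ 0.  17.8  0.  14.7] [1, np.float64(0.1), np.float64(0.0), -1, np.float64(0.1), np.float64(0.0)] [-33.  31.  33. 125.  63.  30. -41.]
-50 [0.  9.2 0.  6. ] [1, np.float64(0.9), np.float64(0.0), -1, np.float64(2.6), np.float64(0.0)] [-20.  24.  24. 134. 105.  24. -61.]
-30 [0.2 3.4 0.2 1.3] [1, np.float64(0.0), np.float64(4.4), -1, np.float64(7.9), np.float64(0.0)] [  9.  19.   3. 138. 149.  24. -75.]
-10 [ 2.2  0.  10.2  0. ] [1, np.float64(0.3), np.float64(0.0), -1, np.float64(10.4), np.float64(0.0)] [ 39.  16. -15. 130. -64.   8. 167.]
10 [1.1 0.  4.8 0. ] [1, np.float64(0.0), np.float64(0.6), -1, np.float64(83.5), np.float64(0.0)] [ 89.  35. -61. 128. -27.   8. 167.]
30 [0.3 0.  0.  0. ] [1, np.float64(0.0), np.float64(8.1), -1, np.float64(94.4), np.float64(0.0)] [ 95.  46. -66. 123.  -4.  18. 167.]
50 [0.3 0.  0.  0. ] [1, np.float64(0.0), np.float64(8.5), -1, np.float64(102.6), np.float64(0.0)] [ 95.  59. -72. 111.  14.  41. 167.]
70 [0.2 0.  0.  0. ] [1, np.float64(0.0), np.float64(3.8), -1, np.float64(109.1), np.float64(0.0)] [ 92.  76. -84.  98.  33.  67. 167.]
90 [5.1 0.  5.7 0. ] [1, np.float64(0.0), np.float64(0.0), -1, np.float64(113.4), np.float64(0.0)] [ 83.  82. -90.  89.  41.  86. 167.]
```

```bash
cat >> k.py <<'E'
def delta(p1,R1):
    p,R,s=toolT();return Ro.from_matrix(R.T@R1).as_rotvec(degrees=True),R.T@(p1-p)/1000
E
python3 - <<'E'
from k import *
rim=np.array([543,-221,115]);R1=Rtube(-110)
pa=rim+[0,0,44+130]+18.7*R1[:,2]
w,d=delta(pa,R1);print(pa,w,np.linalg.norm(w),d)
E
```

```text
[ 538.48 -233.43  275.78] [ 45.82 -27.89 109.97] 122.35373420205886 [ 0.07 -0.53  0.04]
```

Request:
servo_tool([
  {"twist": [1.2, -0.7, 2.8], "slide": [0.002, -0.013, 0.001], "claw": 0},
  {"twist": [3.4, -2.1, 8.2], "slide": [0.005, -0.04, 0.003], "claw": 0},
  {"twist": [5.7, -3.5, 13.7], "slide": [0.009, -0.066, 0.005], "claw": 0},
  {"twist": [8.0, -4.9, 19.2], "slide": [0.012, -0.093, 0.007], "claw": 0},
  {"twist": [10.3, -6.3, 24.7], "slide": [0.016, -0.119, 0.009], "claw": 0},
  {"twist": [12.6, -7.7, 30.2], "slide": [0.019, -0.146, 0.011], "claw": 0},
  {"twist": [14.9, -9.1, 35.7], "slide": [0.023, -0.172, 0.013], "claw": 0},
  {"twist": [17.2, -10.5, 41.2], "slide": [0.026, -0.199, 0.015], "claw": 0},
  {"twist": [19.5, -11.9, 46.7], "slide": [0.03, -0.225, 0.017], "claw": 0},
  {"twist": [21.8, -13.2, 52.2], "slide": [0.033, -0.252, 0.019], "claw": 0},
  {"twist": [24.1, -14.6, 57.7], "slide": [0.037, -0.278, 0.021], "claw": 0},
  {"twist": [26.0, -15.8, 62.4], "slide": [0.04, -0.301, 0.023], "claw": 0},
])

```text
time_s: 5.23
ee_pos: [535.1, -8.2, 295.2]
orientation: [-166.0, 25.7, 126.2]
wrist_force: [-0.3, 0.6, -0.7]
gripper_width: 17.3
grasp_force: 58.5
```

```bash
python3 - <<'E'
from k import *
rim=np.array([543,-221,115]);R1=Rtube(-110)
pa=rim+[0,0,44+130]+18.7*R1[:,2]
w,d=delta(pa,R1);print(pa,w,np.linalg.norm(w),d*1000);p,R,s=toolT();print(s['time_s'],p,s['orientation'],np.array(s['joint_positions']))
E
```

```text
[ 538.48 -233.43  275.78] [ 19.53 -11.93  47.4 ] 52.633167487899726 [-157.28 -102.92  125.59]
5.2333 [535.12  -8.23 295.18] [-166.04   25.65  126.16] [-39.78  14.67  24.83 107.51  24.71  66.13   6.03]
```

Good tracking; the rest of the way, fraction by fraction.

Request:
servo_tool([
  {"twist": [2.0, -1.2, 4.7], "slide": [-0.0157, -0.0103, 0.0126], "claw": 0},
  {"twist": [3.9, -2.4, 9.5], "slide": [-0.0315, -0.0206, 0.0251], "claw": 0},
  {"twist": [5.9, -3.6, 14.2], "slide": [-0.0472, -0.0309, 0.0377], "claw": 0},
  {"twist": [7.8, -4.8, 19.0], "slide": [-0.0629, -0.0412, 0.0502], "claw": 0},
  {"twist": [9.8, -6.0, 23.7], "slide": [-0.0786, -0.0515, 0.0628], "claw": 0},
  {"twist": [11.7, -7.2, 28.4], "slide": [-0.0944, -0.0618, 0.0754], "claw": 0},
  {"twist": [13.7, -8.4, 33.2], "slide": [-0.11, -0.072, 0.0879], "claw": 0},
  {"twist": [15.6, -9.5, 37.9], "slide": [-0.1258, -0.0823, 0.1005], "claw": 0},
  {"twist": [17.6, -10.7, 42.7], "slide": [-0.1416, -0.0926, 0.113], "claw": 0},
  {"twist": [18.6, -11.4, 45.1], "slide": [-0.15, -0.098, 0.12], "claw": 0},
  {"twist": [19.5, -11.9, 47.4], "slide": [-0.1573, -0.1029, 0.1256], "claw": 0},
  {"twist": [19.5, -11.9, 47.4], "slide": [-0.1573, -0.1029, 0.1256], "claw": 0},
])

```text
time_s: 6.23
ee_pos: [539.6, -233.9, 275.4]
orientation: [-179.9, 45.0, 70.2]
wrist_force: [0.8, -0.2, -0.4]
gripper_width: 17.0
grasp_force: 58.6
```

```bash
python3 - <<'E'
from k import *
import cv2
p,R,s=toolT();print(p,s['orientation'],np.array(s['joint_positions']))
rim=np.array([543,-221,115]);R1=Rtube(-110)
w,d=delta(rim+[0,0,174]+18.7*R1[:,2],R1);print(w,d*1000)
ims=[r.grab_frame(n)[:,:,::-1] for n in("top","scene","wrist")]
for n,f in zip("tsw",ims):cv2.imwrite(f'pics/a_{n}.png',f)
g=p-18.7*R[:,2]
# predicted tip/collar/end if the rod is vertical in grip
for n in("top","scene"):print(n,[proj(n,g+[0,0,z]) for z in(-129,-44,46)],'rim',proj(n,rim))
print('wrist',[projw(g+[0,0,z],p,R) for z in(-129,-44,46)],projw(rim,p,R))
t,sc,w=ims
o=np.zeros((600,800,3),np.uint8)
o[:300,:400]=cv2.resize(t[160:235,300:400],None,fx=4,fy=4,interpolation=cv2.INTER_CUBIC)
o[:300,400:]=cv2.resize(sc[70:170,170:303],(400,300),interpolation=cv2.INTER_CUBIC)
o[300:,:400]=cv2.resize(w,(400,300))
cv2.imwrite('pics/a.png',o)
E
```

```text
[ 539.63 -233.89  275.38] [-179.89   45.     70.16] [-30.24  30.49  40.35 101.38  26.7   67.69 -25.29]
[0.   0.   0.11] [-0.25 -1.24 -0.31]
top [array([357.38, 201.15]), array([364.63, 197.76]), array([373.68, 193.55])] rim [353.79 203.19]
scene [array([205.04, 139.28]), array([202.26, 116.02]), array([198.99,  88.61])] rim [206.76 150.48]
wrist [array([255.72,  61.8 ]), array([255.85, 183.17]), array([256.08, 406.4 ])] [253.81  16.12]
```

View pics/a.png

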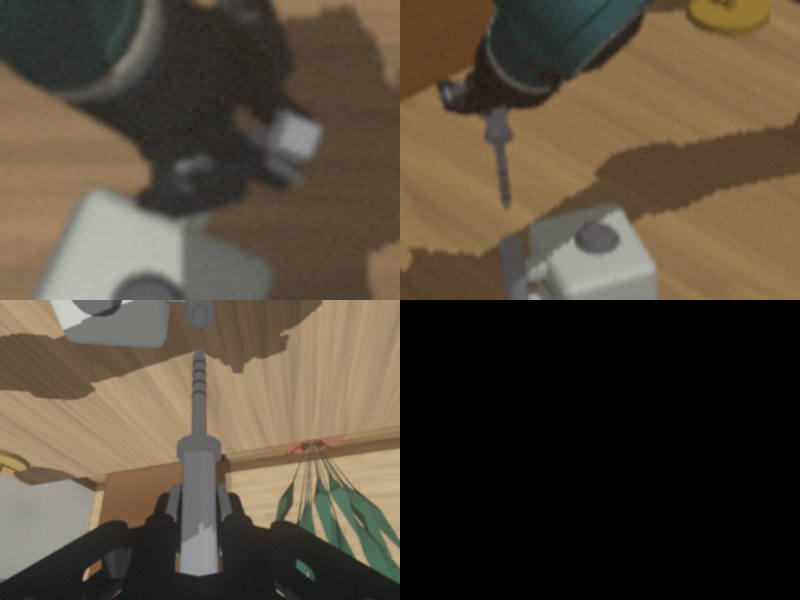

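The rod hangs upright in the grip; in the wrist panel the tip is at (200,352), the collar at (199,444) and the tube top at (201,315). I'll lower it near the rim and look closer.

Request:
servo_tool([
  {"twist": [0, 0, 0], "slide": [0.005, -0.001, 0.005], "claw": 0},
  {"twist": [0, 0, 0], "slide": [0.012, -0.001, 0.012], "claw": 0},
  {"twist": [0, 0, 0], "slide": [0.018, -0.001, 0.018], "claw": 0},
  {"twist": [0, 0, 0], "slide": [0.0226, -0.001, 0.0226], "claw": 0},
  {"twist": [0, 0, 0], "slide": [0.0226, -0.001, 0.0226], "claw": 0},
  {"twist": [0, 0, 0], "slide": [0.0226, -0.001, 0.0226], "claw": 0},
])

```text
time_s: 6.88
ee_pos: [538.8, -231.9, 243.1]
orientation: [-179.8, 45.0, 70.4]
wrist_force: [0.5, -0.3, -0.9]
gripper_width: 17.1
grasp_force: 58.7
```

```bash
python3 - <<'E'
from k import *
import cv2
p,R,s=toolT();print(p,s['orientation'])
rim=np.array([543,-221,115.])
w=r.grab_frame("wrist")[:,:,::-1];p2,_,_=toolT();sc=r.grab_frame("scene")[:,:,::-1];np.savez('w2.npz',p=p,R=R)
cv2.imwrite('pics/b_w.png',w);cv2.imwrite('pics/b_s.png',sc)
g=p-18.7*R[:,2]
print('scene',[proj('scene',g+[0,0,z]) for z in(-129,-44)],proj('scene',rim))
print('wrist',[projw(g+[0,0,z],p,R) for z in(-129,-44)],projw(rim,p,R))
o=np.zeros((600,800,3),np.uint8)
o[:,:420]=cv2.resize(w[0:200,186:326],(420,600),interpolation=cv2.INTER_CUBIC)
o[:,430:790]=cv2.resize(sc[100:175,185:230],(360,600),interpolation=cv2.INTER_CUBIC)
cv2.imwrite('pics/b.png',o)
E
```

```text
[ 538.84 -231.9   243.14] [-179.79   44.97   70.43]
scene [array([206.64, 147.67]), array([204.  , 125.28])] [206.76 150.48]
wrist [array([255.98,  61.91]), array([255.96, 183.2 ])] [256.3   50.48]
```

View pics/b.png

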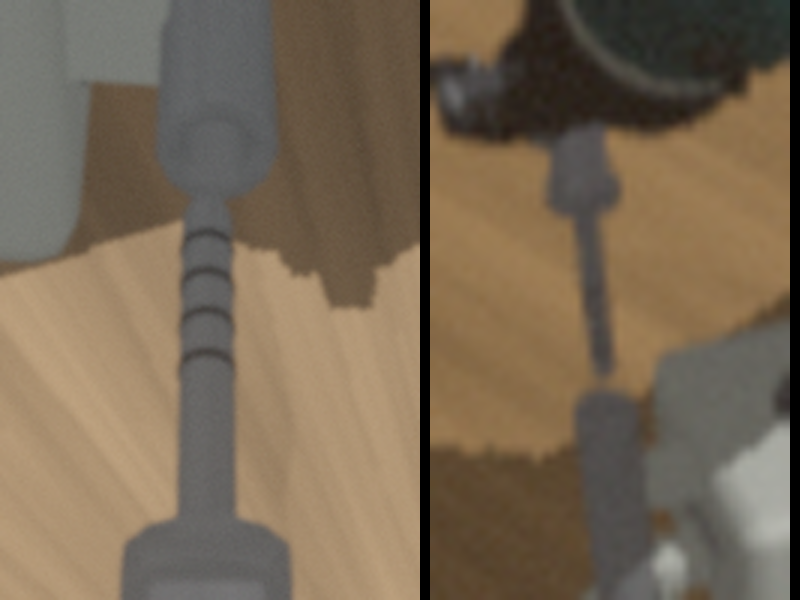

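```bash
python3 - <<'E'
from k import *
import cv2
d=np.load('w2.npz');p,R=d['p'],d['R'];g=p-18.7*R[:,2]
th=np.linspace(0,2*np.pi,72);C=lambda c,rad:np.array([projw(np.array(c)+[rad*np.cos(t),rad*np.sin(t),0],p,R) for t in th])
def ext(c,rad):
    P=C(c,rad);return np.round([P[:,0].min(),P[:,0].max(),P[:,1].min(),P[:,1].max()],1)
print('rim out',ext([543,-221,115],13),'in',ext([543,-221,115],7),'tip',ext(g-[0,0,129],2.5),'collar low',ext(g-[0,0,44],14))
s=least_squares(lambda q:[ext([q[0],q[1],115],13)[:2].mean()-258.3,ext([q[0],q[1],115],13)[3]-66],[543,-221],diff_step=1e-3);print(s.x,s.fun)
im=cv2.GaussianBlur(cv2.imread('pics/b_w.png',0),(3,3),0)
print(im[20:72:2,258]); print(im[45,228:292]);print(im[100,235:280])
E
```

```text
rim out [235.4 277.2  31.4  67.6] in [245.1 267.5  40.5  59.9] tip [251.8 260.1  58.4  65.3] collar low [226.5 285.4 166.8 197.3]
[ 544.58 -220.25] [0. 0.]
[100 100  98  99  98  99 100  96  93  91  93  97  98  97  98  98  98  98
  98  97  97  94  93  94  95  95]
[85 85 86 87 87 87 88 87 87 88 90 91 92 92 93 93 92 91 89 89 91 92 94 95
 95 96 97 97 97 97 97 97 97 97 96 96 94 92 90 89 87 87 89 90 92 93 93 92
 91 89 86 84 82 82 85 86 88 89 89 89 88 88 87 87]
[146 144 142 141 141 140 140 139 138 135 127 114 103  98  98  98  97  97
  96  96  95  94  94  94  96  97  97 101 112 125 136 141 144 145 146 146
 145 145 145 147 150 152 154 155 154]
```

```bash
python3 - <<'E'
from k import *
import cv2
im=cv2.imread('pics/b_s.png').astype(int)
for row in(130,134,138,142,152,156,160): print(row,im[row,197:220].tolist() if 0 else (im[row,197:220,2]-0*im[row,197:220,0]).tolist())
d=np.load('w2.npz');p,R=d['p'],d['R'];g=p-18.7*R[:,2]
for z in(-129,-44):print(proj('scene',g+[0,0,z]))
for z in(115,90,70):print(proj('scene',[543,-221,z]))
E
```

```text
130 [149, 147, 146, 145, 142, 139, 105, 82, 84, 114, 145, 149, 149, 151, 151, 150, 150, 148, 148, 149, 149, 150, 149]
134 [156, 157, 157, 158, 155, 150, 128, 86, 80, 93, 138, 141, 141, 140, 144, 145, 144, 145, 144, 144, 143, 144, 145]
138 [147, 148, 150, 151, 154, 156, 149, 94, 78, 84, 118, 152, 149, 148, 145, 142, 141, 141, 140, 142, 143, 144, 145]
142 [141, 140, 141, 144, 146, 147, 144, 127, 84, 74, 98, 151, 157, 155, 153, 155, 156, 149, 147, 141, 128, 127, 123]
152 [142, 138, 137, 137, 136, 131, 90, 82, 79, 81, 84, 81, 82, 79, 82, 86, 90, 94, 98, 101, 102, 104, 103]
156 [127, 140, 126, 121, 96, 91, 81, 79, 80, 83, 79, 81, 79, 80, 84, 97, 99, 100, 102, 102, 101, 98, 101]
160 [89, 90, 91, 92, 91, 91, 90, 81, 79, 80, 76, 79, 80, 80, 84, 100, 103, 102, 102, 100, 102, 101, 98]
[206.64 147.67]
[204.   125.28]
[206.76 150.48]
[207.48 156.57]
[208.04 161.33]
```

The panels show the tip just over the bore. In the wrist view the tip (208,195) is about 2 mm left of the bore centre (217,150), and the scene view agrees. I'll shift by +1.8 mm along tool y and start entering slowly.

Request:
servo_tool([
  {"twist": [0, 0, 0], "slide": [0, 0.0018, 0], "claw": 0},
  {"twist": [0, 0, 0], "slide": [0, 0.0018, 0], "claw": 0},
  {"twist": [0, 0, 0], "slide": [0.003, 0.0018, 0.003], "claw": 0},
  {"twist": [0, 0, 0], "slide": [0.006, 0.0018, 0.006], "claw": 0},
  {"twist": [0, 0, 0], "slide": [0.009, 0.0018, 0.009], "claw": 0},
  {"twist": [0, 0, 0], "slide": [0.012, 0.0018, 0.012], "claw": 0},
  {"twist": [0, 0, 0], "slide": [0.015, 0.0018, 0.015], "claw": 0},
  {"twist": [0, 0, 0], "slide": [0.018, 0.0018, 0.018], "claw": 0},
  {"twist": [0, 0, 0], "slide": [0.021, 0.0018, 0.021], "claw": 0},
  {"twist": [0, 0, 0], "slide": [0.024, 0.0018, 0.024], "claw": 0},
])

```text
time_s: 7.82
ee_pos: [540.7, -232.5, 209.2]
orientation: [-179.9, 44.9, 70.4]
wrist_force: [0.0, -0.1, -1.1]
gripper_width: 17.3
grasp_force: 58.7
```

```bash
python3 - <<'E'
from k import *
import cv2
p,R,s=toolT();print(p,s['orientation'],s['wrist_force'],s['torque'])
w=r.grab_frame("wrist")[:,:,::-1];sc=r.grab_frame("scene")[:,:,::-1]
cv2.imwrite('pics/c_s.png',sc)
o=np.zeros((600,800,3),np.uint8)
o[:,:420]=cv2.resize(w[0:200,186:326],(420,600),interpolation=cv2.INTER_CUBIC)
o[:,430:790]=cv2.resize(sc[100:175,185:230],(360,600),interpolation=cv2.INTER_CUBIC)
cv2.imwrite('pics/c.png',o)
E
```

```text
[ 540.69 -232.54  209.22] [-179.87   44.93   70.36] [ 0.03 -0.14 -1.11] [ 0.84 -0.27 -0.  ]
```

View pics/c.png

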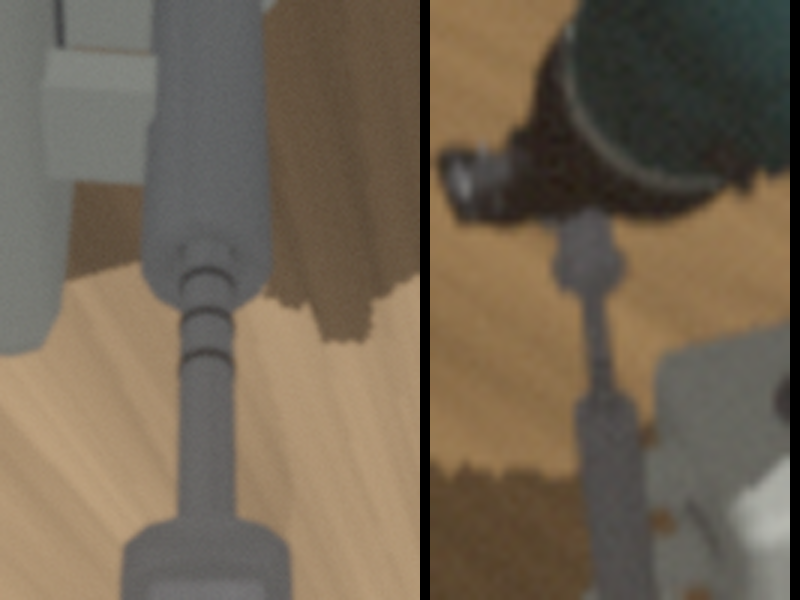

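The tip is in the bore. The rod axis (208) is centred on the tube (206), two or three rings are above the rim, and there is no force. Continuing down.

Request:
servo_tool([
  {"twist": [0, 0, 0], "slide": [0.003, 0, 0.003], "claw": 0},
  {"twist": [0, 0, 0], "slide": [0.0065, 0, 0.0065], "claw": 0},
  {"twist": [0, 0, 0], "slide": [0.01, 0, 0.01], "claw": 0},
  {"twist": [0, 0, 0], "slide": [0.0135, 0, 0.0135], "claw": 0},
  {"twist": [0, 0, 0], "slide": [0.017, 0, 0.017], "claw": 0},
  {"twist": [0, 0, 0], "slide": [0.0205, 0, 0.0205], "claw": 0},
  {"twist": [0, 0, 0], "slide": [0.024, 0, 0.024], "claw": 0},
  {"twist": [0, 0, 0], "slide": [0.0275, 0, 0.0275], "claw": 0},
  {"twist": [0, 0, 0], "slide": [0.031, 0, 0.031], "claw": 0},
  {"twist": [0, 0, 0], "slide": [0.0345, 0, 0.0345], "claw": 0},
  {"twist": [0, 0, 0], "slide": [0.038, 0, 0.038], "claw": 0},
  {"twist": [0, 0, 0], "slide": [0.038, 0, 0.038], "claw": 0},
])

```text
time_s: 8.92
ee_pos: [540.2, -232.3, 154.9]
orientation: [-179.8, 44.9, 70.4]
wrist_force: [-0.2, 0.5, -1.4]
gripper_width: 16.9
grasp_force: 58.7
```

Request:
servo_tool([
  {"twist": [0, 0, 0], "slide": [0.0015, 0, 0.0015], "claw": 0},
  {"twist": [0, 0, 0], "slide": [0.003, 0, 0.003], "claw": 0},
  {"twist": [0, 0, 0], "slide": [0.0042, 0, 0.0042], "claw": 0},
  {"twist": [0, 0, 0], "slide": [0.005, 0, 0.005], "claw": 0},
  {"twist": [0, 0, 0], "slide": [0.0055, 0, 0.0055], "claw": 0},
  {"twist": [0, 0, 0], "slide": [0.0055, 0, 0.0055], "claw": 0},
])

```text
time_s: 9.42
ee_pos: [540.6, -232.4, 148.1]
orientation: [-179.9, 44.9, 70.4]
wrist_force: [0.1, -0.5, -0.9]
gripper_width: 17.5
grasp_force: 58.7
```

Request:
servo_tool([
  {"twist": [0, 0, 0], "slide": [0.0005, 0, 0.0005], "claw": 0},
  {"twist": [0, 0, 0], "slide": [0.001, 0, 0.001], "claw": 0},
  {"twist": [0, 0, 0], "slide": [0.0014, 0, 0.0014], "claw": 0},
  {"twist": [0, 0, 0], "slide": [0.0014, 0, 0.0014], "claw": 0},
])

```text
time_s: 9.75
ee_pos: [540.6, -232.4, 146.1]
orientation: [-179.9, 44.9, 70.4]
wrist_force: [0.1, -0.6, -0.9]
gripper_width: 17.0
grasp_force: 58.7
```

Request:
servo_tool([
  {"twist": [0, 0, 0], "slide": [0.0004, 0, 0.0004], "claw": 0},
  {"twist": [0, 0, 0], "slide": [0.0007, 0, 0.0007], "claw": 0},
  {"twist": [0, 0, 0], "slide": [0.001, 0, 0.001], "claw": 0},
  {"twist": [0, 0, 0], "slide": [0.001, 0, 0.001], "claw": 0},
])

```text
time_s: 10.08
ee_pos: [540.8, -232.5, 145.6]
orientation: [-179.9, 45.0, 70.3]
wrist_force: [-0.9, 2.6, 4.4]
gripper_width: 17.3
grasp_force: 59.6
```

Request:
servo_tool([
  {"twist": [0, 0, 0], "slide": [0.0004, 0, 0.0004], "claw": 0},
  {"twist": [0, 0, 0], "slide": [0.0007, 0, 0.0007], "claw": 0},
  {"twist": [0, 0, 0], "slide": [0.0007, 0, 0.0007], "claw": 0},
])

```text
time_s: 10.33
ee_pos: [540.8, -232.5, 145.5]
orientation: [-179.9, 45.0, 70.3]
wrist_force: [-1.6, 4.6, 11.0]
gripper_width: 16.8
grasp_force: 60.4
```

```bash
python3 - <<'E'
from k import *
import cv2
p,R,s=toolT();print(s['time_s'],p,s['wrist_force'],s['torque'])
w=r.grab_frame("wrist")[:,:,::-1];sc=r.grab_frame("scene")[:,:,::-1]
o=np.zeros((600,800,3),np.uint8)
o[:,:420]=cv2.resize(w[60:260,186:326],(420,600),interpolation=cv2.INTER_CUBIC)
o[:,430:790]=cv2.resize(sc[110:185,185:230],(360,600),interpolation=cv2.INTER_CUBIC)
cv2.imwrite('pics/d.png',o)
E
```

```text
10.3333 [ 540.76 -232.51  145.52] [-1.62  4.57 10.97] [ 0.03  0.68 -0.58]
```

View pics/d.png

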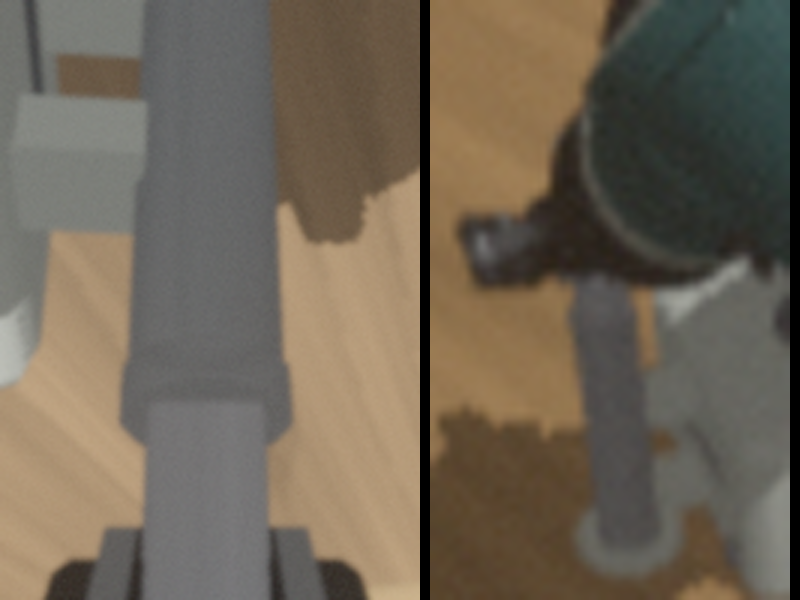

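The wrist panel shows the collar (207,395) seated on the tube's rim, and 11 N of contact force confirms it. Drawing out vertically.

Request:
servo_tool([
  {"twist": [0, 0, 0], "slide": [-0.002, 0, -0.002], "claw": 0},
  {"twist": [0, 0, 0], "slide": [-0.006, 0, -0.006], "claw": 0},
  {"twist": [0, 0, 0], "slide": [-0.012, 0, -0.012], "claw": 0},
  {"twist": [0, 0, 0], "slide": [-0.02, 0, -0.02], "claw": 0},
  {"twist": [0, 0, 0], "slide": [-0.03, 0, -0.03], "claw": 0},
  {"twist": [0, 0, 0], "slide": [-0.042, 0, -0.042], "claw": 0},
  {"twist": [0, 0, 0], "slide": [-0.056, 0, -0.056], "claw": 0},
  {"twist": [0, 0, 0], "slide": [-0.07, 0, -0.07], "claw": 0},
  {"twist": [0, 0, 0], "slide": [-0.086, 0, -0.086], "claw": 0},
  {"twist": [0, 0, 0], "slide": [-0.104, 0, -0.104], "claw": 0},
  {"twist": [0, 0, 0], "slide": [-0.122, 0, -0.122], "claw": 0},
  {"twist": [0, 0, 0], "slide": [-0.136, 0, -0.136], "claw": 0},
])

```text
time_s: 11.43
ee_pos: [540.7, -233.4, 339.4]
orientation: [179.9, 44.8, 70.2]
wrist_force: [-0.2, -0.7, -1.3]
gripper_width: 16.9
grasp_force: 58.7
```

```bash
python3 - <<'E'
from k import *
p,R,s=toolT();q=np.array(s['joint_positions']);print(p,s['wrist_force'],q)
for dx,dy,dz in((0,0,60),(0,60,60),(0,150,60),(-60,100,60),(60,100,60)):
  for R1,n in((R,'keep'),):
    P=p+[dx,dy,dz];Ra=R@E('z',-90);Rb=R@E('z',-180)
    qa,e1,m1=path(q,p,R,p+np.array([dx,dy,dz])/2,Ra);qb,e2,m2=path(qa,p+np.array([dx,dy,dz])/2,Ra,P,Rb);print(dx,dy,dz,e1,m1,e2,m2,qb)
E
```

```text
[ 540.73 -233.42  339.39] [-0.23 -0.65 -1.29] [-31.42  26.11  41.55  98.06  28.03  73.78 -22.1 ]
0 0 60 0.006103875712793704 24.23192207915099 0.0045402087184631046 16.876850601978276 [-12.12  22.02  11.5   91.17  37.15  86.66 150.57]
0 60 60 0.006007385697732432 22.362815850165035 0.004403109308257104 15.164301878805276 [-16.12  22.31   9.65  90.6   35.63  90.41 146.45]
0 150 60 0.005882979994649521 19.553955762760253 0.004321399836232044 9.532830236855688 [-21.5   23.89   6.47  88.07  33.07  96.04 140.42]
-60 100 60 0.0053287816139346 21.798482172348272 0.0041279974458262045 14.025491205254497 [-22.37  16.57  10.61  98.58  34.11  91.54 141.36]
60 100 60 0.00657719938595747 20.18562772883901 0.004860906222932741 10.441880892083319 [-15.61  29.29   6.37  79.89  35.1   95.13 146.28]
```

Request:
servo_tool([
  {"twist": [0, 0, -4], "slide": [0, 0, 0], "claw": 0},
  {"twist": [0, 0, -11], "slide": [0, 0, 0], "claw": 0},
  {"twist": [0, 0, -18], "slide": [0, 0, 0], "claw": 0},
  {"twist": [0, 0, -25], "slide": [0, 0, 0], "claw": 0},
  {"twist": [0, 0, -32], "slide": [0, 0, 0], "claw": 0},
  {"twist": [0, 0, -39], "slide": [0, 0, 0], "claw": 0},
  {"twist": [0, 0, -46], "slide": [0, 0, 0], "claw": 0},
  {"twist": [0, 0, -53], "slide": [0, 0, 0], "claw": 0},
  {"twist": [0, 0, -60], "slide": [0, 0, 0], "claw": 0},
  {"twist": [0, 0, -67], "slide": [0, 0, 0], "claw": 0},
  {"twist": [0, 0, -74], "slide": [0, 0, 0], "claw": 0},
  {"twist": [0, 0, -80], "slide": [0, 0, 0], "claw": 0},
])

```text
time_s: 12.43
ee_pos: [540.5, -233.2, 337.5]
orientation: [-135.5, 6.8, 153.3]
wrist_force: [-0.1, 0.3, -0.8]
gripper_width: 16.8
grasp_force: 58.7
```

Request:
servo_tool([
  {"twist": [0, 0, -7], "slide": [0, 0, 0], "claw": 0},
  {"twist": [0, 0, -14], "slide": [0, 0, 0], "claw": 0},
  {"twist": [0, 0, -21], "slide": [0, 0, 0], "claw": 0},
  {"twist": [0, 0, -28], "slide": [0, 0, 0], "claw": 0},
  {"twist": [0, 0, -35], "slide": [0, 0, 0], "claw": 0},
  {"twist": [0, 0, -42], "slide": [0, 0, 0], "claw": 0},
  {"twist": [0, 0, -49], "slide": [0, 0, 0], "claw": 0},
  {"twist": [0, 0, -56], "slide": [0, 0, 0], "claw": 0},
  {"twist": [0, 0, -62], "slide": [0, 0, 0], "claw": 0},
  {"twist": [0, 0, -67], "slide": [0, 0, 0], "claw": 0},
  {"twist": [0, 0, -70], "slide": [0, 0, 0], "claw": 0},
  {"twist": [0, 0, -70], "slide": [0, 0, 0], "claw": 0},
])

```text
time_s: 13.43
ee_pos: [540.5, -233.3, 337.5]
orientation: [-153.6, -37.7, -148.9]
wrist_force: [0.4, 0.7, -1.3]
gripper_width: 17.3
grasp_force: 58.7
```

```bash
python3 - <<'E'
from k import *
p,R,s=toolT();print(p,s['orientation'],np.array(s['joint_positions']))
d=R@np.array([-1,0,-1])/2**.5;print('rod axis',d,R[:,2])
for az in(70,):
  t=Rtube(-110)@E('z',180);print(delta(p,t))
E
```

```text
[ 540.49 -233.31  337.46] [-153.57  -37.73 -148.89] [-12.57  22.76  15.51  96.93  37.21  79.43 119.66]
rod axis [0.65 0.76 0.07] [-0.24 -0.66 -0.71]
(array([ -0.11,   0.13, -29.78]), array([0., 0., 0.]))
```

Request:
servo_tool([
  {"twist": [0, 0, -6], "slide": [0, 0, 0], "claw": 0},
  {"twist": [0, 0, -12], "slide": [0, 0, 0], "claw": 0},
  {"twist": [0, 0, -18], "slide": [0, 0, 0], "claw": 0},
  {"twist": [0, 0, -24], "slide": [0, 0, 0], "claw": 0},
  {"twist": [0, 0, -28], "slide": [0, 0, 0], "claw": 0},
  {"twist": [0, 0, -29.8], "slide": [0, 0, 0], "claw": 0},
  {"twist": [0, 0, -29.8], "slide": [0, 0, 0], "claw": 0},
  {"twist": [0, 0, -29.8], "slide": [0, 0, 0], "claw": 0},
  {"twist": [0, 0, -29.8], "slide": [0, 0, 0], "claw": 0},
])

```text
time_s: 14.18
ee_pos: [540.7, -232.9, 336.6]
orientation: [-179.8, -44.9, -110.1]
wrist_force: [-0.6, 0.5, -0.5]
gripper_width: 17.0
grasp_force: 58.7
```

```bash
python3 - <<'E'
from k import *
import cv2
p,R,s=toolT();print(s['time_s'],p,np.array(s['joint_positions']),np.abs(s['qvel']).max(),s['grasp_force'])
d=R@np.array([-1,0,-1])/2**.5;g=p-18.7*R[:,2];print('rod axis',d,'z ends',g[2]-129*d[2],g[2]+46*d[2])
print('wrist pred',[projw(g+z*d,p,R) for z in(-127,-42,48)])
w=r.grab_frame("wrist")[:,:,::-1];sc=r.grab_frame("scene")[:,:,::-1]
o=np.zeros((600,800,3),np.uint8)
o[:300,:400]=cv2.resize(w,(400,300));o[:,400:]=cv2.resize(sc[50:200,170:270],(400,600),interpolation=cv2.INTER_CUBIC)
o[300:,:400]=cv2.resize(w[50:200,156:356],(400,300),interpolation=cv2.INTER_CUBIC)
cv2.imwrite('pics/e.png',o)
E
```

```text
14.1833 [ 540.74 -232.91  336.61] [ -9.37  22.69  11.25  96.72  38.48  80.33 148.19] 0.3415677600943079 58.7356299161911
rod axis [0.34 0.94 0.  ] z ends 349.66878693878965 349.91274982212457
wrist pred [array([252.99,  63.38]), array([252.82, 186.23]), array([252.5 , 412.43])]
```

View pics/e.png

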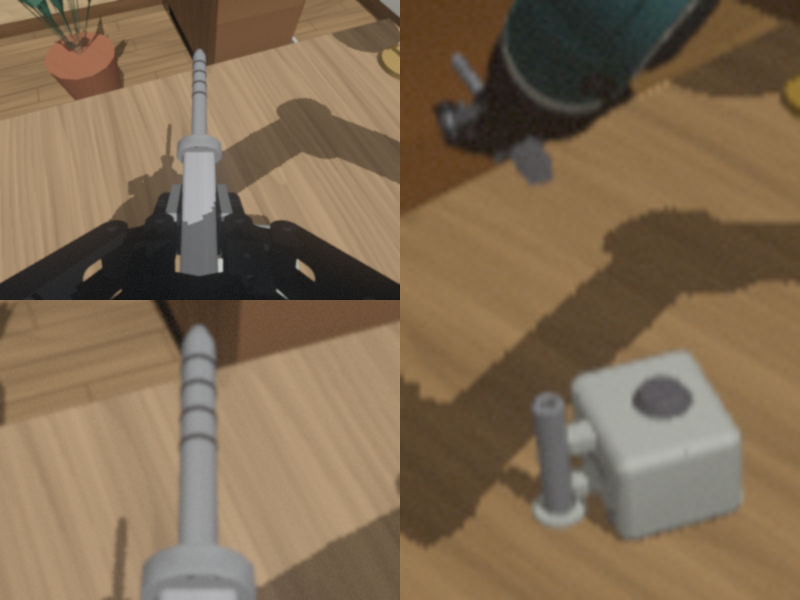

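The rod is held level at about 350 mm. The rings are visible at wrist crop (198,355–440), the rod has not slipped in the grip, the arm is still, and the tube is empty. Handing in.

```bash
python3 -c "
from cell import r
print(r.close_job())"
```

```text
the job is handed in; nothing more can be done
None
```

The gauge rod was lifted from its rest, lowered into the chrome tube until the collar sat on the rim (11 N contact), drawn out, and handed in held level and still at about 350 mm, at 14 s on the robot clock; the arm never went near the tray.

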